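# Let two tins out of the pantry dispenser and ease its lid shut

## Task

On the pantry counter, let the two tins out of the tin dispenser: with closed fingertips, press the lever paddle right down so the lid opens fully, and keep it down until both tins have rolled into the tray. Then ease the lever back up slowly, over two to three seconds or more, so that the lid comes down fully shut without slamming, and leave it. Work the lid only through the lever, do not touch the tins, and leave everything else on the counter where it stands.

Things in the scene. Friction and masses are not known exactly. Their poses are not given: they have to be found in the camera images.
- dispenser: white tin dispenser fixed to the counter, 295 long (its x), 102 wide (y), 118 high, in mm. Origin on the counter, under the chute's mouth, mid-width; +x runs back into the chute, -x along the open tray (x = 0 to -141, walls 52 high), +y to the lever's side, z up. The floor slopes to the tray at 10 degrees. On the +y side a linkage case, 118 high, fills x = 68 to 142, y up to 86.
- paddle (a point): centre of the top face of the lever's flat brass paddle, 56 (dispenser's x) by 50 (y) by 6 mm; moves with the lever. Lever up: dispenser frame x = -120, y = 107, z = 125 mm; fully down: x = -120, z = 69; its face tilts up to 8 degrees. Pressing its centre takes about 6 to 10 N; a firm stop ends the stroke. Nothing stands under it. Let go, it springs up and the lid slams.
- lever (a joint): lever angle, rad: 0 = up (lid shut), 0.28 = right down on its stop. Hinged 200 mm behind the paddle (dispenser frame x = 80, z = 98 mm).
- lid (a joint): lid angle, rad: 0 = fully shut, about 1.0 = fully open. It is linked to the lever (lid = 3.6 x lever angle), so 1 mm of paddle travel turns it about 0.018 rad; it falls by its weight and a spring when the lever is let go.
- lid_front (a point): centre of the outer face of the lid's front plate, an aluminium hood 107 long by 118 wide by 80 mm high over the mouth of the chute; with the lid shut at dispenser x = -7, z = 85 mm. Shut, the lid's top is 127 above the counter; fully open it reaches 196; all the way it stays at x above -15.
- tin_a_center (a point): centre of the front tin, a plain steel cylinder 54 in diameter and 82 mm long, lying across the chute behind the lid; at the start about x = 24 mm in the dispenser's frame. Rolls into the tray once the lid is about half open.
- tin_b_center (a point): centre of the second tin, the same size, lying behind the first at about x = 78 mm in the dispenser's frame; follows it into the tray.
- mug: white mug, 80 in diameter, 90 mm high, standing beside the lever arm's rear; origin under its centre. Leave alone.
- spice_jar: small amber jar, 48 in diameter, 75 mm high, in front of the tray; origin under its centre. Leave alone.
- sugar_jar: glass jar, 80 in diameter, 120 mm high, on the side away from the lever; origin under its centre. Leave alone.
- oil_bottle: green bottle, 60 in diameter, 200 mm high, to the robot's left; origin under its centre. Leave alone.
- cup: terracotta cup, 72 in diameter, 70 mm high, to the robot's left; origin under its centre. Leave alone.
- bowl: white bowl, 130 in diameter, 55 mm high, to the robot's right; origin under its centre. Leave alone.
- spoon: spoon lying on the counter, near and left, some 10 mm high; origin under its middle. Leave alone.

How it is judged:
On the way, in this order (a step that is already met when the one before it is completed fails the run):
1. the lever is held right down, the lid fully open, and both tins lie in the tray (value of joint lid above 0.92 rad and x of tin_a_center in the frame of dispenser between -0.145 and -0.01 m and x of tin_b_center in the frame of dispenser between -0.145 and -0.01 m and z of each of tin_a_center, tin_b_center in the frame of dispenser below 0.08 m), for 0.3 s.
2. the lid is fully shut again (value of joint lid below 0.04 rad), for 0.3 s.
At the end, for the whole second after the job is handed in: the lid is shut (within 0.04 rad), and both tins lie at rest inside the tray, past the mouth of the chute, after the lid was held fully open (above 0.92 rad) until both were there (value of joint lid below 0.04 rad and x of tin_a_center in the frame of dispenser between -0.145 and -0.01 m and x of tin_b_center in the frame of dispenser between -0.145 and -0.01 m and z of each of tin_a_center, tin_b_center in the frame of dispenser below 0.08 m and linear speed of each of tin_a, tin_b below 0.05 m/s); the robot touches nothing.
It fails at once if the lid comes down faster than 1.8 rad/s (dropped or slammed) (velocity of joint lid below -1.8 rad/s).
It fails at once if the robot touches the lid itself (contact force between lid and the arm above 1 N).
It fails at once if the fingers touch the lid itself (contact force between lid and the fingers above 1 N).
It fails at once if the robot touches or lifts a tin (contact force between any of tin_a, tin_b and the arm above 0.5 N or contact force between any of tin_a, tin_b and the fingers above 0.5 N or z of any of tin_a_center, tin_b_center in the frame of dispenser above 0.13 m).
It fails at once if something else on the counter is pushed, lifted or knocked over (moved more than 20 mm) (distance of any of mug, spice_jar, sugar_jar, oil_bottle, cup, bowl, spoon from where it was at the start of the episode above 0.02 m).
It also fails if it takes over 42 s, if anything falls off the work surface, if the arm or the gripper's body presses on something with over 40 N, if the wrist force passes 120 N, or if a joint passes its speed limit or range.

## Robot

A 7-joint arm with a two-finger parallel gripper is mounted at the origin on the work surface. World frame = base frame: x ahead of the robot, y to its left, z up, the work surface at z = 0. Lengths are in m, angles in rad, forces in N, time in s.
With the tool pointing down it reaches from about 0.35 to 0.9 m from the base axis. Payload 7.2 kg.
Tool frame: the origin (TCP) lies midway between the tips of the shut fingers; the grasp point (between the pads) lies env.grip_point_offset behind it (env.grip_point_offset is the distance from the TCP to the grasp point, in m); z points along the fingers, x is the direction in which the jaws open and shut, and the axes are right-handed (so a half turn about z gives the same grasp; the last joint's range is limited). The gripper opens to 88 mm and grips with 3 to 60 N. Pads are 20 mm wide; open, the fingers measure 115 mm over their backs; the gripper's body (75 mm by 178 mm) begins 61 mm behind the grasp point.
Start: joints at [1.17, 0.411, -0.013, 1.596, 0.006, 1.134, -0.082], TCP at [0.204, -0.591, 0.223] pointing down, gripper open.
Joint ranges: [-2.95, 2.95], [-0.29, 1.99], [-1.47, 1.44], [0.14, 2.54], [-1.03, 4.17], [0.13, 1.85], [-2.86, 2.86]. Speed limits (rad/s): [2.39, 2.39, 3.01, 3.01, 3.14, 3.14, 3.14].

## Interface

Orientations are given as a rotation vector (axis times angle).
In Python, from cell import status, imaging, ticket, env gives the robot as it stands. The module is installed in compiled form; this text tells all that it offers.
- The arm moves only by the tool arm_command, never from a script. Its argument "plan" is a list of rows, each a list of 2 entries, a list of its own where there are three numbers: the shift along the tool's x, y, z in mm, then the turn about the tool's z in degrees. A call has 1 to 12 rows; each row shifts and turns the commanded pose from where the row before left it, along the tool's axes as they then stand; what a row does not reach is not made up. A row lasts 1/8 s, in which the tool goes at most 62.5 mm and 10.7 degrees, less where a joint would pass 70% of its speed; a pose out of reach is approached as far as the arm can. A call with a gripper value outside its range is refused whole. "grip" is the opening, from -1 (shut) to 1 (fully open), set as the call begins (left out, the last holds). The fingers move at their own pace and stop on an object; the grip force is fixed at half the most. Time passes only in rows, so rows that do not move let the fingers close. It gives the time, the measured TCP pose, the force and the opening at its end, in the units of the state.
- status.state(): the state, without advancing time (a new reading comes with each control period).
- imaging.camera(name): name is "side" or "top"; returns a dict with "image" (384x512x3 uint8, blue, green, red), "z_map" (384x512 float32, m along the optical axis (not along the pixel's ray), 0 where there is no reading), "fx", "fy", "cx", "cy" (pixels), "world_from_camera" (4x4, takes a point from camera to world coordinates). Camera axes: x right, y down, z forward; pixel columns grow to the right and rows downward; lengths in m; the calibration is good to about 2 mm. A picture is of the moment at which its call begins.
- ticket.sign_off(): hands the job in, once; it reports no verdict.
The state is a dict: "time": time; "q": joint angles; "joint_velocities": joint speeds; "tau": joint torques, N m; "position": TCP position; "eef_rot": TCP orientation; "ft_force": force on the tool from outside, world axes, zero at the start; "wrist_torque": the same for the moment, N m; "width": opening from 0.0 (shut) to 1.0 (fully open).
Only numpy, scipy, OpenCV 4.12 (cv2) and the standard library are available. Lean on these libraries where they do the work, as an engineer would, in place of code of your own. Each camera call takes 0.05 s, during which the arm holds its last target.

## Working session

There is one attempt and no reset: what is moved stays moved. The work goes in short steps, Python scripts to look and compute and a tool call to move; the robot and the scene stay as the last step left them, time stands still between calls to the robot, and variables do not carry over. Pictures are saved under pics/ and viewed, and the job is handed in when it is done.

Besides the shell and the picture viewer there is one more tool, called after ">>>" as name([rows], argument=value, ...), one row to a line, values as JSON. arm_command: Moves the arm, as the interface text tells. Its arguments: {"type":"object","properties":{"plan":{"type":"array"},"grip":{"type":"number"}},"required":["plan"]}

```bash
mkdir -p pics
cat > h.py <<'E'
import numpy as np, cv2
from cell import status, imaging, ticket, env
def cam(n,f):
    c=imaging.camera(n); cv2.imwrite('pics/'+f,c['image']); np.savez('pics/'+f[:-4]+'.npz',**{k:np.asarray(v) for k,v in c.items()}); return c
def cloud(c):
    z=np.asarray(c['z_map']); v,u=np.indices(z.shape)
    P=np.stack([(u-c['cx'])/c['fx']*z,(v-c['cy'])/c['fy']*z,z,np.ones_like(z)],-1)
    W=P@np.asarray(c['world_from_camera']).T
    W[z==0]=np.nan
    return W[...,:3]
E
python3 - <<'E'
from h import *
s=status.state(); print({k:np.round(v,3).tolist() for k,v in s.items()}, env.grip_point_offset)
for n in('top','side'):
    c=cam(n,n+'1.png'); print(np.round(c['world_from_camera'],3).tolist(),c['fx'])
E
```

```text
{'time': 0.0, 'q': [1.17, 0.412, -0.013, 1.597, 0.006, 1.134, -0.082], 'joint_velocities': [-0.0, -0.002, 0.0, -0.0, -0.0, -0.001, 0.001], 'tau': [-0.001, -58.795, 0.641, -29.108, -0.054, 0.018, 0.0], 'position': [0.204, -0.59, 0.222], 'eef_rot': [-2.558, 1.822, 0.002], 'ft_force': [-0.607, 0.454, 0.287], 'wrist_torque': [0.002, 0.083, -0.033], 'width': 1.001} 0.0187
[[0.024, -0.995, 0.094, 0.434], [-1.0, -0.023, 0.006, -0.01], [-0.004, -0.094, -0.996, 1.291], [0.0, 0.0, 0.0, 1.0]] 411.1046883293884
[[-0.976, -0.136, 0.171, 0.303], [-0.218, 0.532, -0.818, 1.078], [0.021, -0.836, -0.549, 0.848], [0.0, 0.0, 0.0, 1.0]] 461.65047741217194
```

View pics/top1.png

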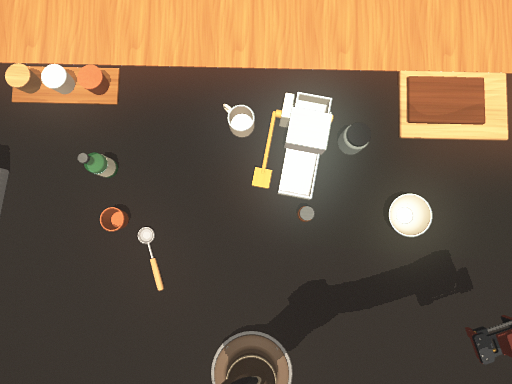

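View pics/side1.png

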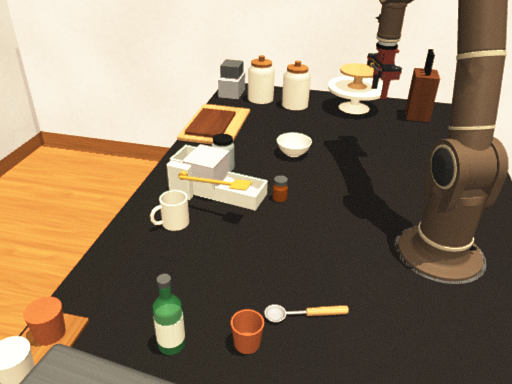

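The top view shows the brass paddle at about (262,178), its arm running back to (277,112), the lid at (308,128), the tray at (300,172), the mug at (241,121) and the spice jar at (307,213). The gripper is far away, at the lower right. Next I measure these.

Run:
```python
from h import *
def ld(n): return dict(np.load(f'pics/{n}.npz'))
for n in('top1','side1'):
    c=ld(n); W=cloud(c); hsv=cv2.cvtColor(c['image'],cv2.COLOR_BGR2HSV)
    m=(hsv[...,0]>14)&(hsv[...,0]<32)&(hsv[...,1]>150)&(hsv[...,2]>90)
    roi=np.zeros_like(m)
    if n=='top1': roi[100:200,245:290]=1
    else: roi[165:200,170:260]=1
    m&=roi; P=W[m]; P=P[np.isfinite(P[:,0])]
    print(n,len(P),P.min(0).round(3),P.max(0).round(3))
    # paddle = near end; 
    near=P[(P[:,2]>.105)&(P[:,0]<P[:,0].min()+.06)]
    print(len(near),near.mean(0).round(4),near.min(0).round(3),near.max(0).round(3))
    r=cv2.minAreaRect(near[:,:2].astype(np.float32)*1000); print(r)
    # white dispenser pts tray rim
    w=(hsv[...,1]<60)&(hsv[...,2]>120)&(W[...,2]>.035)&(W[...,2]<.2)
    roi=np.zeros_like(w); 
    if n=='top1': roi[85:202,270:335]=1
    else: roi[140:212,165:270]=1
    D=W[w&roi]; r=cv2.minAreaRect(D[:,:2].astype(np.float32)*1000); print('disp',len(D),r)
    if n=='top1':
        for nm,(u,v) in dict(mug=(241,121),spice=(307,213),lid=(308,128),sugar=(352,138),tray=(300,172)).items(): print(nm,np.nanmedian(W[v-3:v+4,u-3:u+4].reshape(-1,3),0).round(3))
im=cv2.imread('pics/top1.png')[70:230,200:390]; cv2.imwrite('pics/z1.png',cv2.resize(im,None,fx=3.7,fy=3.7,interpolation=2))
```

```text
top1 2 [ 0.554 -0.01   0.123] [0.557 0.004 0.128]
2 [ 0.5557 -0.0027  0.1253] [ 0.554 -0.01   0.123] [0.557 0.004 0.128]
((555.740234375, -2.686210870742798), (14.675456047058105, 0.0), -102.11067199707031)
disp 2847 ((685.3516235351562, -133.5341796875), (150.0015106201172, 297.06683349609375), 80.65243530273438)
mug [0.774 0.049 0.004]
spice [ 0.483 -0.156  0.074]
lid [ 0.726 -0.15   0.127]
sugar [ 0.701 -0.279  0.12 ]
tray [ 0.612 -0.139  0.023]
side1 349 [ 0.551 -0.069  0.096] [0.783 0.013 0.131]
157 [ 0.5797 -0.0136  0.1252] [ 0.551 -0.041  0.12 ] [0.61  0.013 0.131]
((581.834716796875, -15.035001754760742), (50.48591995239258, 56.046714782714844), 79.60357666015625)
disp 2800 ((683.62744140625, -122.81671142578125), (323.6358337402344, 348.36383056640625), 22.173376083374023)
```

View pics/z1.png

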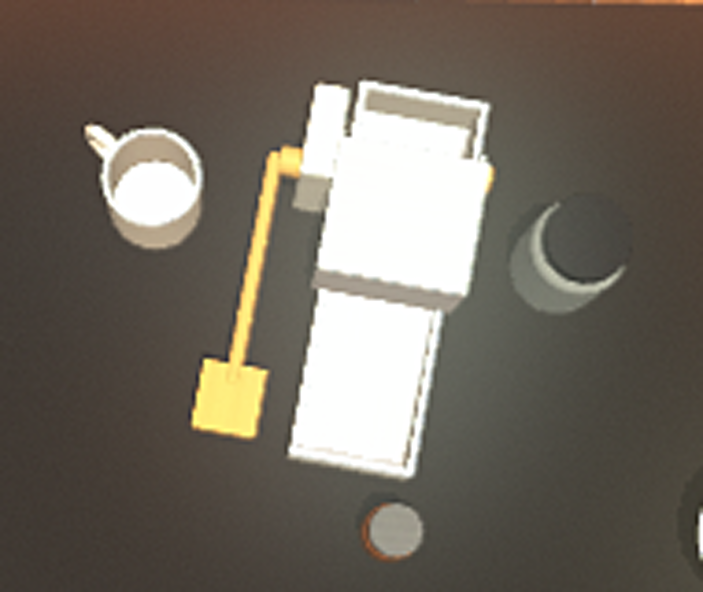

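Run:
```python
from h import *
c=dict(np.load('pics/top1.npz')); W=cloud(c); hsv=cv2.cvtColor(c['image'],cv2.COLOR_BGR2HSV)
m=(hsv[...,0]>12)&(hsv[...,0]<35)&(hsv[...,1]>80)&(hsv[...,2]>90); roi=np.zeros_like(m); roi[100:195,245:290]=1; m&=roi
k=m&(W[...,2]>.11)&(W[...,0]<.62); P=W[k]; r=cv2.minAreaRect(P[:,:2].astype(np.float32)*1000); print(len(P),r,P.min(0),P.max(0),np.median(P[:,2]))
for v in range(165,192,3): print(v,[(u) for u in range(245,290) if k[v,u]][::20], k[v].sum())
A=W[m&(W[...,0]>.63)&(W[...,0]<.76)&(W[...,2]>.05)];print('arm fit',len(A),np.polyfit(A[:,0],A[:,1],1), A[:,2].min())
# dispenser-fram check
for yaw,ctr in((np.deg2rad(-10),(.582,-.015)),):
    R=np.array([[np.cos(yaw),-np.sin(yaw)],[np.sin(yaw),np.cos(yaw)]])
    o=np.array(ctr)-R@[-.12,.107]; print('origin',o)
    w=(hsv[...,1]<60)&(hsv[...,2]>120)&(W[...,2]>.03)&(W[...,2]<.2); roi=np.zeros_like(w); roi[85:202,270:335]=1
    D=W[w&roi]; d=(D[:,:2]-o)@R; print(d.min(0),d.max(0)); 
    t=d[d[:,0]<-.03];print(t.min(0),t.max(0))
    for n,p in dict(spice=(.483,-.156),lid=(.726,-.15)).items(): print(n,(np.array(p)-o)@R)
```

```text
349 ((586.2492065429688, -19.600767135620117), (49.89682388305664, 66.98023223876953), 80.21012115478516) [ 0.55174406 -0.04636526  0.11567369] [0.61903143 0.01025759 0.13257344] 0.12410738953651745
165 [262] 4
168 [255] 11
171 [254] 18
174 [253] 18
177 [253] 18
180 [252] 18
183 [252] 18
186 [257] 12
189 [] 0
arm fit 177 [-0.16782722  0.07895865] 0.10072094089784911
origin [ 0.68159658 -0.14121221]
[-0.14641805 -0.06574025] [0.15131418 0.08426895]
[-0.14641805 -0.05462698] [-0.03010859  0.047976  ]
spice [-0.19301157 -0.04904906]
lid [ 0.04525482 -0.00094371]
```

Both views agree: the paddle centre is at about (0.581, -0.016, 0.125) and the dispenser yaw is about -9.8°. The tray, lid and case extents match the given sizes. I'll close the fingers, turn the jaw axis along the dispenser's y (so the body stays clear of the lid), lift and travel.

>>> arm_command([
  [[0, 0, -15], 9.6],
  [[0, 0, -15], 9.6],
  [[0, 0, -10], 9.5],
  [[-20, -8, 0], 0],
  [[-40, -18, 0], 0],
  [[-45, -20, 0], 0],
  [[-45, -20, 0], 0],
  [[-45, -20, 0], 0],
  [[-45, -20, 0], 0],
  [[-45, -20, 0], 0],
  [[-45, -20, 0], 0],
  [[-45, -20, 0], 0],
], grip=-1)

```text
time: 1.6
position: [0.4308, -0.2456, 0.262]
eef_rot: [2.034, -2.394, -0.001]
ft_force: [0.7, 0.2, -0.2]
width: 0.007
```

>>> arm_command([
  [[-40, -18, 0], 0],
  [[-40, -18, 0], 0],
  [[-40, -18, 0], 0],
  [[-40, -18, 0], 0],
  [[-35, -15, 0], 0],
  [[-20, -8, 10], 0],
  [[0, 0, 10], 0],
  [[0, 0, 0], 0],
])

```text
time: 2.6
position: [0.5586, -0.0532, 0.2413]
eef_rot: [2.027, -2.397, -0.002]
ft_force: [-0.1, -0.7, 0.8]
width: 0.003
```

Run:
```python
from h import *
from scipy.spatial.transform import Rotation as R
s=status.state(); print({k:np.round(v,3).tolist() for k,v in s.items()})
M=R.from_rotvec(s['eef_rot']).as_matrix(); print(M.round(3)); print('shift mm',1000*M.T@(np.array([.581,-.016,.135])-s['position']))
cam('top','top2.png'); cam('side','side2.png')
a=cv2.imread('pics/top2.png')[70:230,180:390];b=cv2.imread('pics/side2.png')[60:260,120:340]
cv2.imwrite('pics/z2.png',np.vstack([cv2.resize(a,(420,290)),cv2.resize(b,(420,300))]))
```

```text
{'time': 2.6, 'q': [0.24, 0.307, -0.293, 1.712, 0.097, 1.139, -1.817], 'joint_velocities': [0.015, -0.016, 0.01, -0.025, -0.0, 0.013, -0.009], 'tau': [-1.107, -50.093, -2.917, -28.855, -0.05, -0.267, -0.009], 'position': [0.559, -0.053, 0.241], 'eef_rot': [2.027, -2.397, -0.002], 'ft_force': [-0.088, -0.687, 0.788], 'wrist_torque': [0.004, -0.027, 0.024], 'width': 0.003}
[[-0.166 -0.986 -0.003]
 [-0.986  0.166 -0.   ]
 [ 0.001  0.003 -1.   ]]
shift mm [-40.46933396 -16.19365532 106.19420276]
```

View pics/z2.png

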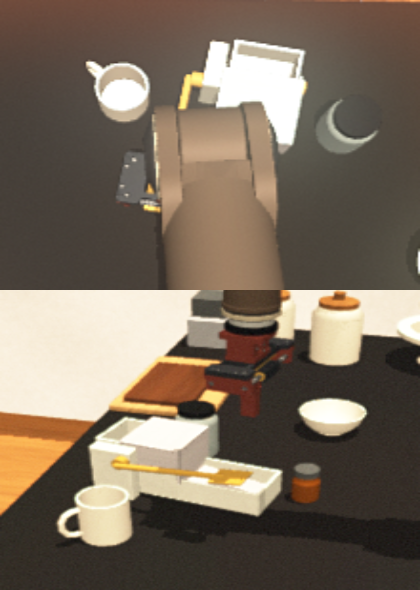

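The gripper hangs beside and short of the paddle, about 40 mm in tool x. The wrist extends forward, so I check its clearance to the opening lid.

Run:
```python
from h import *
yaw=np.deg2rad(-9.8); R=np.array([[np.cos(yaw),-np.sin(yaw)],[np.sin(yaw),np.cos(yaw)]])
for n in('top2','side2'):
    c=dict(np.load(f'pics/{n}.npz')); W=cloud(c).reshape(-1,3); t=np.array([.559,-.053,.241])
    W=W[np.isfinite(W[:,0])&(W[:,2]>.22)&(np.abs(W[:,0]-.559)<.3)&(np.abs(W[:,1]+.053)<.2)]
    d=(W[:,:2]-t[:2])@R; z=W[:,2]-t[2]
    for a in np.arange(-.1,.16,.02):
        k=(d[:,0]>a)&(d[:,0]<=a+.02)
        if k.any(): print(n,round(a,2),'y',d[k,1].min().round(3),d[k,1].max().round(3),'z',z[k].min().round(3),z[k].max().round(3),k.sum())
```

```text
top2 -0.1 y -0.07 0.024 z 0.386 0.458 781
top2 -0.08 y -0.064 0.03 z 0.344 0.448 745
top2 -0.06 y -0.061 0.041 z 0.35 0.439 762
top2 -0.04 y -0.057 0.087 z 0.084 0.429 941
top2 -0.02 y -0.058 0.087 z 0.117 0.422 892
top2 0.0 y -0.055 0.088 z 0.119 0.415 878
top2 0.02 y -0.09 0.087 z 0.119 0.407 584
top2 0.04 y -0.036 0.014 z 0.362 0.398 93
side2 -0.1 y -0.013 0.031 z 0.353 0.395 184
side2 -0.08 y -0.002 0.037 z 0.336 0.393 223
side2 -0.06 y -0.009 0.047 z 0.2 0.393 294
side2 -0.04 y -0.084 0.091 z 0.082 0.392 1554
side2 -0.02 y -0.088 0.093 z 0.001 0.392 1298
side2 0.0 y -0.087 0.093 z 0.003 0.39 944
side2 0.02 y 0.004 0.091 z 0.08 0.389 386
```

The robot's body reaches only about 55 mm forward of the tool axis, against about 105 mm to the lid, so it is clear. I'll align and descend to about 20 mm above the paddle.

>>> arm_command([
  [[-20, -8, 10], 0],
  [[-20, -8, 20], 0],
  [[0, 0, 25], 0],
  [[0, 0, 20], 0],
  [[0, 0, 10], 0],
  [[0, 0, 5], 0],
  [[0, 0, 0], 0],
  [[0, 0, 0], 0],
])

```text
time: 3.7
position: [0.5831, -0.016, 0.1534]
eef_rot: [-2.026, 2.4, -0.001]
ft_force: [-0.3, -0.2, 0.1]
width: 0.009
```

Run:
```python
from h import *
cam('side','side3.png')
b=cv2.imread('pics/side3.png')[100:260,120:340]
cv2.imwrite('pics/z3.png',cv2.resize(b,(770,560)))
s=status.state();print(s['position'],s['ft_force'])
```

```text
[ 0.58307859 -0.01597596  0.15334892] [ 0.43547463 -0.46188771 -0.166586  ]
```

View pics/z3.png

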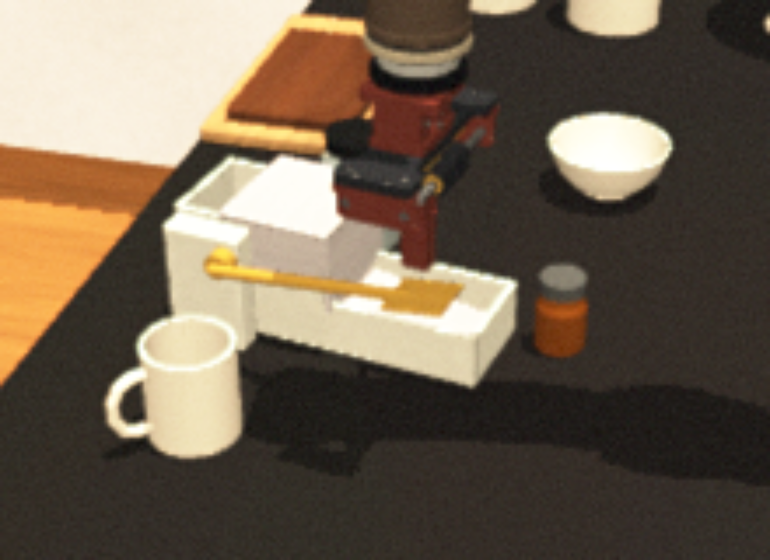

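The fingertips (420,265 in the crop) stand above the paddle (425,295), centred. Now I lower onto it and press partway.

>>> arm_command([
  [[0, 0, 10], 0],
  [[0, 0, 10], 0],
  [[0, 0, 4], 0],
  [[0, 0, 4], 0],
  [[0, 0, 4], 0],
  [[0, 0, 4], 0],
  [[0, 0, 4], 0],
  [[0, 0, 0], 0],
])

```text
time: 4.75
position: [0.5824, -0.0159, 0.1126]
eef_rot: [2.027, -2.4, -0.0]
ft_force: [-0.2, 0.1, 0.4]
width: 0.009
```

There is almost no force at z=0.113, where I expected contact. I'll look.

Run:
```python
from h import *
cam('side','side4.png')
b=cv2.imread('pics/side4.png')[100:260,120:340]
cv2.imwrite('pics/z4.png',cv2.resize(b,(770,560)))
s=status.state();print(s['position'],s['ft_force'],s['wrist_torque'])
```

```text
[ 0.58274954 -0.01589229  0.11258625] [ 0.49687884 -0.19563966 -0.77733109] [ 0.00924467  0.03593246 -0.02107056]
```

View pics/z4.png

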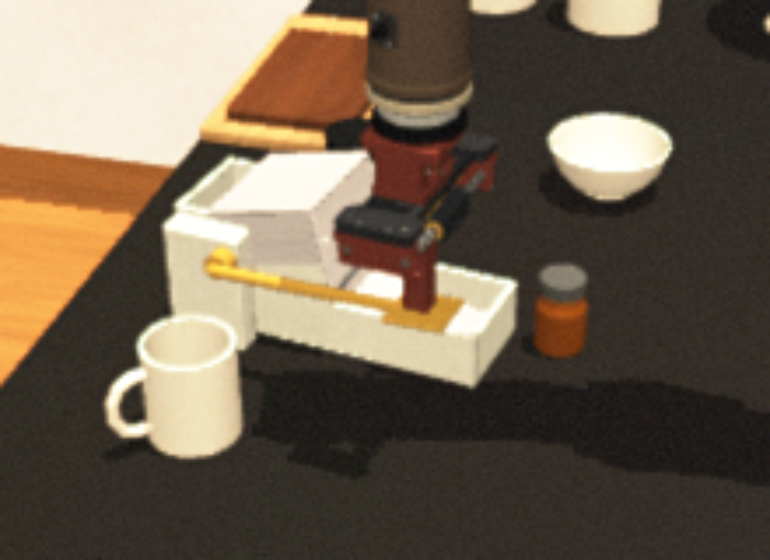

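The lid is opening under the press, so contact is good, although the wrist force reads about 0 and can't serve as the contact signal. I'll go by position and joint torque, and continue down.

>>> arm_command([
  [[0, 0, 4], 0],
  [[0, 0, 5], 0],
  [[0, 0, 5], 0],
  [[0, 0, 5], 0],
  [[0, 0, 5], 0],
  [[0, 0, 5], 0],
  [[0, 0, 5], 0],
  [[0, 0, 4], 0],
  [[0, 0, 2], 0],
  [[0, 0, 0], 0],
])

```text
time: 6.05
position: [0.5841, -0.016, 0.0735]
eef_rot: [-2.026, 2.399, -0.003]
ft_force: [-1.6, 0.3, 7.7]
width: 0.008
```

Run:
```python
from h import *
s=status.state();print(s['position'],s['ft_force'],s['wrist_torque'],s['tau'])
```

```text
[ 0.58408176 -0.01595433  0.07346874] [-1.57398712  0.30061071  7.73867821] [-0.02617797  0.10719078 -0.00767063] [-1.12743771e-01 -5.51312792e+01 -2.94903919e+00 -2.09058648e+01
 -5.26292279e-03 -2.58170608e-01 -2.82854264e-03]
```

The force now reads 7.7 N, consistent with the spring. I'll go on to the stop in small steps.

>>> arm_command([
  [[0, 0, 2], 0],
  [[0, 0, 2], 0],
  [[0, 0, 1], 0],
  [[0, 0, 0], 0],
])

```text
time: 6.55
position: [0.5846, -0.0159, 0.0707]
eef_rot: [-2.025, 2.398, -0.005]
ft_force: [-6.3, -0.8, 23.0]
width: 0.002
```

>>> arm_command([
  [[0, 0, 1], 0],
  [[0, 0, 1], 0],
  [[0, 0, 0], 0],
])

```text
time: 6.92
position: [0.5847, -0.0159, 0.0703]
eef_rot: [-2.025, 2.398, -0.006]
ft_force: [-11.9, -0.3, 37.9]
width: 0.007
```

Run:
```python
from h import *
cam('side','side5.png'); cam('top','top5.png')
b=cv2.imread('pics/side5.png')[100:260,120:340]; a=cv2.imread('pics/top5.png')[70:230,200:390]
cv2.imwrite('pics/z5.png',np.hstack([cv2.resize(b,(420,400)),cv2.resize(a,(380,400))]))
s=status.state();print(s['position'],s['ft_force'],s['time'])
```

```text
[ 0.5847259  -0.01590742  0.0703348 ] [-11.51092208  -0.62324286  38.67911875] 7.025
```

View pics/z5.png

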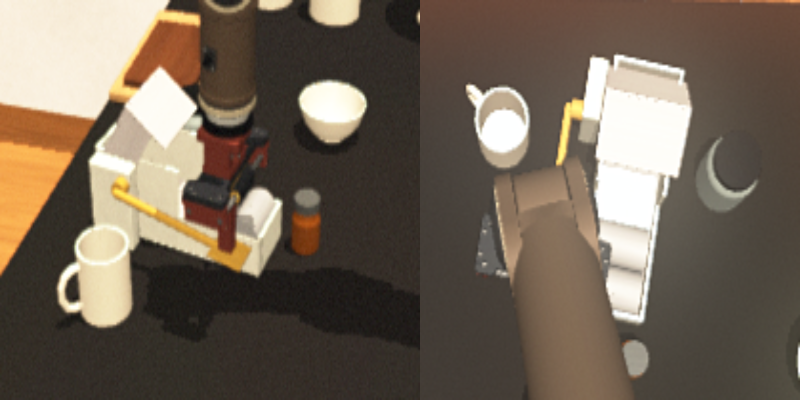

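The lever is on its stop (39 N), the lid is wide open, and two tins lie in the tray (right half, around (628,245) and (625,290)). I'll relax 1 mm, hold while they settle, and check positions.

>>> arm_command([
  [[0, 0, -1], 0],
  [[0, 0, 0], 0],
  [[0, 0, 0], 0],
  [[0, 0, 0], 0],
  [[0, 0, 0], 0],
  [[0, 0, 0], 0],
  [[0, 0, 0], 0],
  [[0, 0, 0], 0],
])

```text
time: 8.02
position: [0.5847, -0.0159, 0.0705]
eef_rot: [-2.025, 2.398, -0.006]
ft_force: [-8.5, -0.6, 30.7]
width: 0.004
```

Run:
```python
from h import *
yaw=np.deg2rad(-9.8); R=np.array([[np.cos(yaw),-np.sin(yaw)],[np.sin(yaw),np.cos(yaw)]]); o=np.array([.581,-.016])-R@[-.12,.107]
c=cam('top','top6.png'); W=cloud(c); d=(W[...,:2]-o)@R
for a in np.arange(-.145,.05,.01):
    k=(d[...,0]>a)&(d[...,0]<a+.01)&(d[...,1]>-.04)&(d[...,1]<-.01)&(W[...,2]<.2)
    print(round(a+.005,3),k.sum(),W[...,2][k].max().round(3) if k.any() else '')
# lid angle: top surface normal
im=c['image']; s=status.state();print(s['position'],s['ft_force'],s['time'])
k=(d[...,0]>.02)&(d[...,0]<.12)&(abs(d[...,1])<.05)&(W[...,2]>.1)&(W[...,2]<.25)
from numpy.linalg import lstsq
p=np.polyfit(d[...,0][k],W[...,2][k],1); print('lid top slope fit',np.arctan(p[0]),k.sum(),W[...,2][k].max())
for a in np.arange(-.03,.16,.01):
    q=k=(abs(d[...,0]-a)<.005)&(abs(d[...,1])<.04)&(W[...,2]<.25); print(round(a,3), np.nanmax(W[...,2][q]).round(3) if q.any() else '',end=';')
```

```text
-0.14 43 0.065
-0.13 35 0.069
-0.12 36 0.074
-0.11 32 0.075
-0.1 31 0.071
-0.09 31 0.065
-0.08 39 0.077
-0.07 37 0.081
-0.06 34 0.086
-0.05 31 0.082
-0.04 26 0.077
-0.03 13 0.057
-0.02 31 0.038
-0.01 32 0.038
0.0 34 0.04
0.01 32 0.157
0.02 74 0.163
0.03 79 0.168
0.04 62 0.173
0.05 46 0.182
[ 0.58467437 -0.01592088  0.07051239] [-8.63514812 -0.7406811  30.53012688] 8.075
lid top slope fit 0.11655376360897389 1184 0.19895004169281205
-0.03 0.058;-0.02 0.038;-0.01 0.038;0.0 0.043;0.01 0.157;0.02 0.166;0.03 0.168;0.04 0.176;0.05 0.183;0.06 0.189;0.07 0.195;0.08 0.199;0.09 0.193;0.1 0.178;0.11 0.163;0.12 0.145;0.13 0.131;0.14 0.12;0.15 0.121;
```

The tins rest at dispenser x of about -0.113 and -0.059, with centres about 0.05 to 0.06 high. The lid peaks at 0.199 (fully open is 0.196), so everything is met. Now I ease up at 2 mm per row, a lid speed of about 0.29 rad/s.

>>> arm_command([
  [[0, 0, -1], 0],
  [[0, 0, -1], 0],
  [[0, 0, -2], 0],
  [[0, 0, -2], 0],
  [[0, 0, -2], 0],
  [[0, 0, -2], 0],
  [[0, 0, -2], 0],
  [[0, 0, -2], 0],
  [[0, 0, -2], 0],
  [[0, 0, -2], 0],
  [[0, 0, -2], 0],
  [[0, 0, -2], 0],
])

```text
time: 9.57
position: [0.5829, -0.0157, 0.0894]
eef_rot: [-2.027, 2.4, -0.001]
ft_force: [-3.6, 0.8, 7.1]
width: 0.007
```

>>> arm_command([
  [[0, 0, -2], 0],
  [[0, 0, -2], 0],
  [[0, 0, -2], 0],
  [[0, 0, -2], 0],
  [[0, 0, -2], 0],
  [[0, 0, -2], 0],
  [[0, 0, -2], 0],
  [[0, 0, -2], 0],
  [[0, 0, -2], 0],
  [[0, 0, -2], 0],
  [[0, 0, -2], 0],
  [[0, 0, -2], 0],
])

```text
time: 11.08
position: [0.5834, -0.0159, 0.1137]
eef_rot: [-2.026, 2.399, -0.002]
ft_force: [-2.7, 0.0, 7.5]
width: 0.007
```

Run:
```python
from h import *
cam('side','side7.png')
cv2.imwrite('pics/z7.png',cv2.resize(cv2.imread('pics/side7.png')[100:260,120:340],(770,560)))
```

```text
(no output)
```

View pics/z7.png

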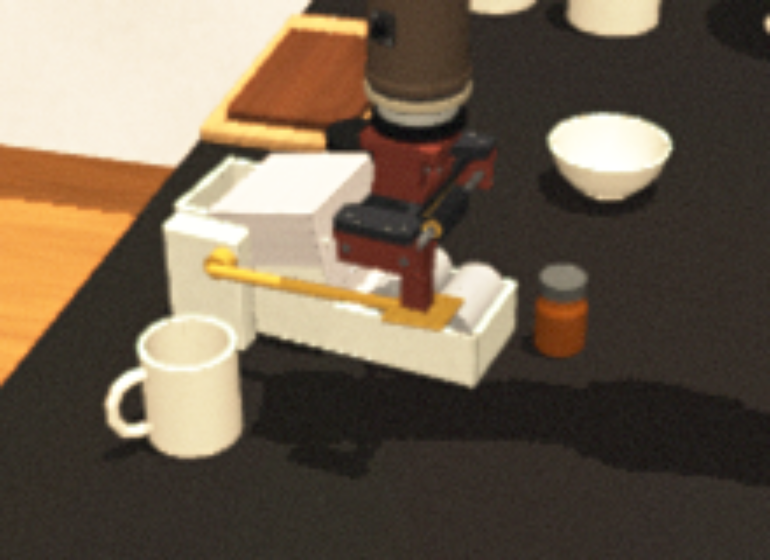

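The lid is nearly shut (front edge around (330,270)), the fingers are still on the paddle, and the tins are in the tray. I'll ease the last stretch at 1.5 to 2 mm per row.

>>> arm_command([
  [[0, 0, -1.5], 0],
  [[0, 0, -1.5], 0],
  [[0, 0, -1.5], 0],
  [[0, 0, -1.5], 0],
  [[0, 0, -1.5], 0],
  [[0, 0, -1.5], 0],
  [[0, 0, -1.5], 0],
  [[0, 0, -1.5], 0],
  [[0, 0, -1.5], 0],
  [[0, 0, -1.5], 0],
  [[0, 0, -1.5], 0],
  [[0, 0, -1.5], 0],
])

```text
time: 12.62
position: [0.5825, -0.0159, 0.1305]
eef_rot: [2.027, -2.4, -0.0]
ft_force: [0.2, 0.5, -0.3]
width: 0.003
```

>>> arm_command([
  [[0, 0, -5], 0],
  [[0, 0, -15], 0],
  [[0, 0, -25], 0],
  [[0, 0, -25], 0],
  [[0, 0, -10], 0],
  [[0, 0, 0], 0],
  [[0, 0, 0], 0],
  [[0, 0, 0], 0],
])

```text
time: 13.62
position: [0.5822, -0.016, 0.2097]
eef_rot: [2.026, -2.399, -0.002]
ft_force: [1.2, -0.1, -0.5]
width: 0.003
```

Run:
```python
from h import *
yaw=np.deg2rad(-9.8); R=np.array([[np.cos(yaw),-np.sin(yaw)],[np.sin(yaw),np.cos(yaw)]]); o=np.array([.581,-.016])-R@[-.12,.107]
c2=cam('side','side8.png'); c=cam('top','top8.png')
b=c2['image'][100:260,120:340]; a=c['image'][70:230,200:390]
cv2.imwrite('pics/z8.png',np.hstack([cv2.resize(b,(420,400)),cv2.resize(a,(380,400))]))
W=cloud(c); d=(W[...,:2]-o)@R
for x in np.arange(-.14,.11,.01):
    q=(abs(d[...,0]-x)<.005)&(d[...,1]<-.01)&(d[...,1]>-.04)&(W[...,2]<.2); print(round(x,3), np.nanmax(W[...,2][q]).round(3) if q.any() else '',end='; ')
W2=cloud(c2); W1=cloud(dict(np.load('pics/side1.npz'))); 
for n,W_ in(('start',W1),('now',W2)):
    dd=(W_[...,:2]-o)@R
    pk=(abs(dd[...,0]+.12)<.025)&(abs(dd[...,1]-.107)<.022)&(W_[...,2]<.15)&(W_[...,2]>.05); lk=(abs(dd[...,0]-.04)<.04)&(abs(dd[...,1])<.05)&(W_[...,2]>.1)&(W_[...,2]<.2)
    print('\n',n,'paddle z',np.median(W_[...,2][pk]),pk.sum(),'lid z',np.median(W_[...,2][lk]),np.polyfit(dd[...,0][lk],W_[...,2][lk],1))
s=status.state();print(s['position'],s['ft_force'],s['time'])
```

```text
-0.14 0.061; -0.13 0.071; -0.12 0.073; -0.11 0.074; -0.1 0.072; -0.09 0.067; -0.08 0.078; -0.07 0.082; -0.06 0.084; -0.05 0.08; -0.04 0.08; -0.03 0.062; -0.02 0.039; -0.01 0.131; 0.0 0.131; 0.01 0.131; 0.02 0.132; 0.03 0.13; 0.04 0.131; 0.05 0.131; 0.06 0.13; 0.07 0.131; 0.08 0.131; 0.09 0.132; 0.1 0.132; 
 start paddle z 0.12475121075400492 136 lid z 0.127536710427541 [-0.00505402  0.12767154]

 now paddle z 0.12468664785502015 135 lid z 0.12746525013196885 [0.00573751 0.12723641]
[ 0.58233792 -0.01596615  0.20993538] [-0.759106    0.15138611 -0.5373472 ] 13.725
```

View pics/z8.png

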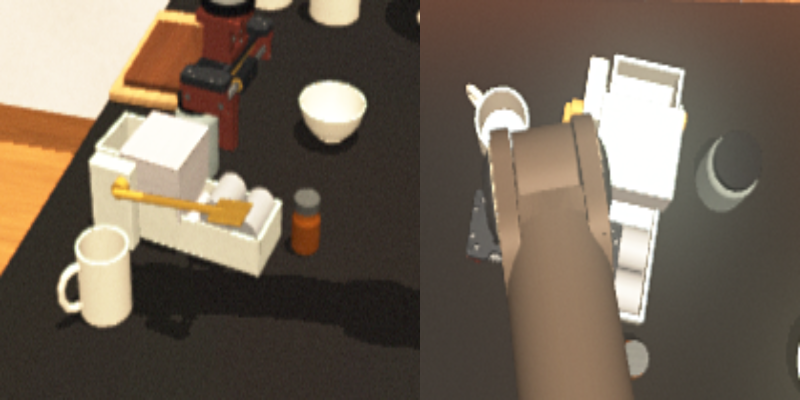

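The lid is shut again, the paddle is back up at 0.1247 (the same as at the start), and both tins rest in the tray. The robot is clear, so I hand in.

```bash
python3 -c "
from cell import ticket; print(ticket.sign_off())"
```

```text
the job is handed in; nothing more can be done
None
```

The job is done and handed in: both tins are in the tray, the lid is shut, and the arm is clear of everything. `sign_off` gives no verdict, so this rests on my own checks.

- **Press and hold:** I pressed the paddle with closed fingertips down to its stop, which read about 31–39 N. The lid peaked at 0.199 m, against 0.196 m for fully open. I held it until the tins rested at about x = -0.113 and -0.059 m in the dispenser's frame.
- **Easing up:** I raised the lever over about 4 s, roughly 0.3 rad/s at the lid, then lifted the fingers off and retreated.
- **Last checks:** At the end the paddle and lid heights matched the start (0.1247 m and 0.1275 m). The tins had not moved, and the mug, jars and bowl looked unmoved in the pictures. I did not re-measure those objects, or the oil bottle, cup and spoon, but the arm went nowhere near the last three.
- **What disagreed:** Partway down, at z = 0.113, the wrist force read about 0 although the lid was already opening. I went by pictures and position there; further down the force read as expected. The top camera read the shut lid about 4 mm high (0.131 m against 0.127 m), while the side camera agreed with the given height.

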